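# Open the green ageing vessel and park its screw cap

### The arm

A 7-joint arm with a two-finger parallel gripper is mounted at the origin on the work surface. World frame = base frame: x ahead of the robot, y to its left, z up, the work surface at z = 0. Lengths are in m, angles in rad, forces in N, time in s.
With the tool pointing down it reaches from about 0.4 to 0.85 m from the base axis. Payload 10.4 kg.
Tool frame: the origin (TCP) lies on the centre line of the jaws, within the pads' length; the fingertips stand 14 mm ahead of it and the grasp point (between the pads) lies 5 mm behind it; z points along the fingers, y is the line along which they close (so a half turn about z gives the same grasp; the last joint's range is limited). The gripper opens to 87 mm and grips with 3 to 60 N. Pads are 19 mm wide; open, the fingers measure 117 mm over their backs; the gripper's body (75 mm by 190 mm) begins 51 mm behind the grasp point.
Start: joints at [-1.273, 0.332, -0.065, 1.46, 0.022, 1.35, -0.088], TCP at [0.197, 0.593, 0.237] pointing down, gripper open.
Joint ranges: [-2.6, 2.6], [-0.5, 2.12], [-1.47, 1.34], [0.16, 2.42], [-1.27, 4.41], [0.06, 2.06], [-2.6, 2.6]. Speed limits (rad/s): [2.22, 2.22, 2.79, 2.79, 3.14, 3.14, 3.14].

### API

Orientations are given as [roll, pitch, yaw] about the fixed x, y, z axes, in that order (R = Rz(yaw) Ry(pitch) Rx(roll)).
In Python, from station import manip, vision, ticket gives the robot as it stands.
- The arm moves only by the tool play_rows, never from a script. Its argument "plan" is a list that holds one entry, the list of rows, each a list of 7 numbers: the shift along the tool's x, y, z in m, then the turn, a rotation vector about the tool's x, y, z in rad, then the finger opening in m, from 0 to 0.087. In form: [[[tx, ty, tz, ax, ay, az, claw], ...]]. A call has 1 to 8 rows; each row shifts and turns the commanded pose from where the row before left it, along the tool's axes as they then stand; what a row does not reach is not made up. A row lasts 1/10 s, in which the tool goes at most 50 mm and 8.59 degrees, less where a joint would pass 70% of its speed; a pose out of reach is approached as far as the arm can. A call is refused whole if a number of a shift passes 0.05 or a number of a turn 0.15, either way. A call with a gripper value outside its range is refused whole. The fingers move at their own pace and stop on an object; the grip force is fixed at half the most. Time passes only in rows, so rows that do not move let the fingers close. It gives the time, the measured TCP pose, the force and the opening at its end, in the units of the state.
- manip.state(): the state, without advancing time (a new reading comes with each control period).
- vision.capture(name): name is "scene" or "side" or "wrist"; returns a dict with "image" (384x512x3 uint8, blue, green, red), "vfov" (degrees; the focal length in pixels is half the picture's height over the tangent of half this angle, whatever the lens; pixels are square), "cx", "cy" (the principal point, pixels), "k1" (the pictures are not rectified: a ray, as slopes to the right and down, at radius r is drawn at 1 + k1 r^2 times it, then the intrinsics apply), "view" (4x4, takes a point from world to camera coordinates); the wrist camera has in their place "T_tool_cam" (4x4, takes a point from camera to tool coordinates, whose origin is the TCP and whose axes are the flange's). Camera axes: x right, y down, z forward; pixel columns grow to the right and rows downward; lengths in m; the calibration is good to about 2 mm. A picture is of the moment at which its call begins: read the wrist's pose just before it. There is no depth.
- ticket.job_done(): hands the job in, once; it reports no verdict.
The state is a dict: "time_s": time; "qpos": joint angles; "dq": joint speeds; "effort": joint torques, N m; "ee_pos": TCP position; "eef_rot": TCP orientation; "contact_force": force on the tool from outside, world axes, zero at the start; "ft_torque": the same for the moment, N m; "grip_width": finger opening in m.
Only numpy, scipy, OpenCV 4.12 (cv2) and the standard library are available. Lean on these libraries where they do the work, as an engineer would, in place of code of your own. Each camera call takes 0.05 s, during which the arm holds its last target. There are 200 camera calls.

### The job

Unscrew the black cap of the green-based vessel, never letting go of it from the moment it comes off its thread (a spring pushes it off), and set it gently and upright over the orange boss of the white cap stand, fully down, then let go. Let the cap rise with its thread while you turn it: do not pull it up, press it down or shove it sideways hard while it is still screwed on, and never let it jump or fall. Leave the blue-based vessel and everything else on the bench where they are.

Things in the scene. Friction and masses are not known exactly. Their poses are not given: they have to be found in the camera images.
- cap_mid (a point): Centre (half-way up) of the black knurled screw cap, 56 mm across, 37.5 mm high, 60 to 125 g, a green disc with a white mark on top; z is its axis, up. It starts screwed on the green vessel, coaxial, this centre 105 to 115 mm above the bench and the skirt's lower edge 12 to 22 mm above the vessel's shoulder. Open below: hollow 32.5 mm deep, clear bore 39 mm inside four small lugs.
- cap: The same cap; origin at the centre of its skirt's lower edge, 18.75 mm below its centre; z up. It unscrews anticlockwise seen from above, rising 14 mm per turn (2.2 mm per radian), with 2.5 mm axial and 1 mm sideways play. It comes free after anything from 0.75 to 1.5 turns, told only by feel: before that a 10 N lift raises it 3 mm at most. On the thread, friction holds it where left; once free, the spring lifts it off unless it is held.
- vessel: Steel vessel with GREEN base disc and band, fixed; origin at the centre of its underside, z up. Base disc 104 mm across, 12 mm high; body 84 mm across up to a shoulder 74 mm up; then a neck 37 mm across with a coarse outside thread 46 mm across.
- vessel_rim (a point): Centre of the neck's rim, 118 mm above the vessel's underside; z is the axis of neck and cap. A spring plate in the neck pushes the cap up with about 6 to 8 N at the start and 5 N when it comes free, then follows some 8 mm more.
- other: The closed neighbour of the same shape and size, with a BLUE base, band and cap disc, fixed, 124 mm high; leave it alone. Origin at the centre of its underside.
- stand_seat (a point): Cap stand, fixed: white 110 mm square plate 6 mm thick, on it a round seat with four ribs, 60 mm across and 10 mm high, then an orange boss 32 mm across and 14 mm high with tapered top. This point: centre of the seat, level with its ribs, 16 mm above the bench, z up. The parked cap's skirt rests on the ribs, around the boss (cap centre 18.75 mm above this point).
- stand: The cap stand; origin at the centre of its underside.
- beaker: Bystander, loose: glass beaker, 60 mm across, 62 high; origin at the centre of its underside.
- jar: Bystander, loose: amber jar with white lid, 54 mm across, 60 high; origin at the centre of its underside.
- weight: Bystander, loose: brass knob weight, 32 mm across, 46 high; origin at the centre of its underside.
- dish: Bystander, loose: white shallow dish, 90 mm across, 14 high; origin at the centre of its underside.
- driver: Bystander, loose: screwdriver, 160 mm long, lying; origin at the centre of its underside. (for the screwdriver, within its length)
- gasket: Bystander, loose: red rubber ring, 48 mm across, 6 high; origin at the centre of its underside.
- puck: Bystander, loose: blue plastic disc, 38 mm across, 12 high; origin at the centre of its underside.
Mind the look-alikes: they are no part of the job. Of the things shaped like the stand, the white one is meant.

How it is judged:
By the outcome, as a careful person would: the job done as asked, in the order asked, and still so for the second after the job is handed in, with the robot touching nothing.
It also fails if it takes over 72 s, if anything falls off the work surface, if the arm or the gripper's body presses on something with over 40 N, if the wrist force passes 120 N, or if a joint passes its speed limit or range.

## Working session

There is one attempt and no reset: what is moved stays moved. The work goes in short steps, Python scripts to look and compute and a tool call to move; the robot and the scene stay as the last step left them, time stands still between calls to the robot, and variables do not carry over. Pictures are saved under pics/ and viewed, on a budget of 10 in all, crops included, one or two more only if the job needs it, and the job is handed in when it is done.

Besides the shell and the picture viewer there is one more tool, called after "Call:" by a JSON object that holds its "api" and its "payload", one argument or row to a line. play_rows: Moves the arm, as the interface text tells. Its arguments: {"type":"object","properties":{"plan":{"type":"array","items":{"type":"array","items":{"type":"array","items":{"type":"number"}}}}},"required":["plan"]}

```bash
mkdir -p pics; ls
python3 - <<'E'
from station import manip, vision
import cv2, numpy as np
s=manip.state(); print({k:np.round(v,4).tolist() for k,v in s.items()})
ims=[]
for n in ["scene","side"]:
    c=vision.capture(n); cv2.imwrite(f"pics/{n}0.png",c["image"]); np.savez(f"{n}0.npz",**c)
    print(n,c["vfov"],c["cx"],c["cy"],c["k1"],np.round(c["view"],4).tolist())
E
```

```text
pics
{'time_s': 0.0, 'qpos': [-1.2726, 0.3329, -0.0647, 1.461, 0.0216, 1.3499, -0.0885], 'dq': [0.0002, -0.0009, -0.0002, 0.0016, 0.0007, -0.0006, -0.0019], 'effort': [0.0011, -62.3253, 0.0255, -38.9918, -0.0612, 0.0394, 0.0001], 'ee_pos': [0.197, 0.5928, 0.2358], 'eef_rot': [-3.1402, 0.0001, 2.8208], 'contact_force': [0.8844, 0.418, -0.4054], 'ft_torque': [0.0015, 0.0012, 0.0257], 'grip_width': 0.0873}
scene 53.079815273967995 254.50840992834677 195.92324428300142 0.04073724680756245 [[-0.8677, 0.4966, 0.0219, 0.3742], [0.2712, 0.51, -0.8163, -0.0456], [-0.4165, -0.7024, -0.5772, 1.1704], [0.0, 0.0, 0.0, 1.0]]
side 51.01783969467013 260.86912240849273 189.94973367914048 -0.11320270491791612 [[0.9385, -0.345, -0.009, -0.4284], [-0.2268, -0.5968, -0.7696, 0.1916], [0.2602, 0.7244, -0.6384, 0.964], [0.0, 0.0, 0.0, 1.0]]
```

View pics/scene0.png

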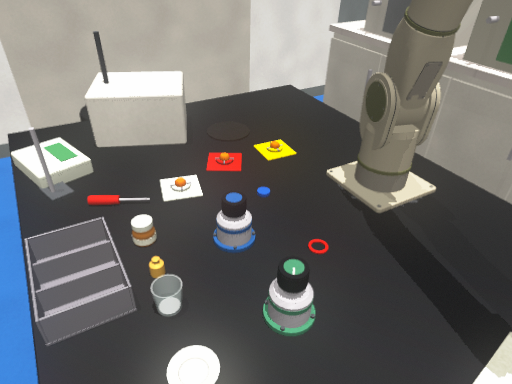

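View pics/side0.png

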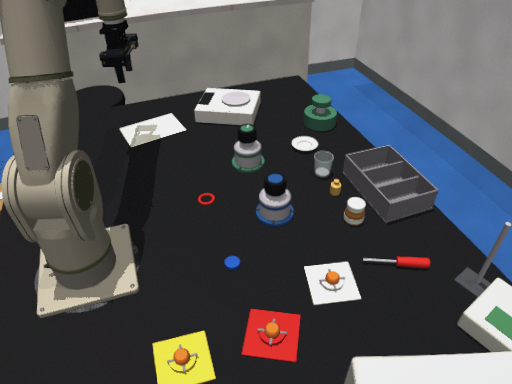

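Scene view: the green vessel's cap disc is at (293,269) and the white stand's boss at (181,184). Side view: the disc is at (247,131) and the boss at (333,278). Next I'll triangulate both.

```bash
cat > h.py <<'E'
import numpy as np, cv2
def ray_cam(c,px):
    f=192/np.tan(np.radians(c["vfov"])/2)
    d=(np.asarray(px,float)-[c["cx"],c["cy"]])/f
    u=d.copy()
    for _ in range(20): u=d/(1+float(c["k1"])*(u@u))
    return np.array([u[0],u[1],1.])
def ray(c,px,T=None):
    T=np.linalg.inv(c["view"]) if T is None else T
    return T[:3,3], T[:3,:3]@ray_cam(c,px)
def plane(o,d,z): return o+d*(z-o[2])/d[2]
def tri(rs):
    A=0;b=0
    for o,d in rs:
        d=d/np.linalg.norm(d); P=np.eye(3)-np.outer(d,d); A=A+P; b=b+P@o
    return np.linalg.solve(A,b)
def blobs(im,lo,hi,roi=None,minA=8):
    m=cv2.inRange(cv2.cvtColor(im,cv2.COLOR_BGR2HSV),np.array(lo),np.array(hi))
    if roi: 
        k=np.zeros_like(m); x0,y0,x1,y1=roi; k[y0:y1,x0:x1]=1; m=m*k
    n,l,st,ce=cv2.connectedComponentsWithStats(m)
    return m,[(st[i].tolist(),ce[i].round(2).tolist()) for i in range(1,n) if st[i][4]>=minA]
E
python3 - <<'E'
from h import *
C={n:np.load(f"{n}0.npz") for n in("scene","side")}
G=((60,80,50),(90,255,255)); O=((5,150,120),(16,255,255)); W=((0,0,170),(180,50,255))
R={"scene":dict(cap=(270,250,320,292),base=(255,270,325,335),boss=(165,170,200,195),plate=(155,170,207,205)),
   "side":dict(cap=(235,120,262,140),base=(225,140,272,175),boss=(318,265,350,292),plate=(300,255,365,308))}
def c(n,k,col):
    m,_=blobs(C[n]["image"],*col,roi=R[n][k],minA=5)
    p=cv2.findNonZero(m); h=cv2.convexHull(p); (x,y),ax,a=cv2.minAreaRect(h); M=cv2.moments(h)
    q=(M["m10"]/M["m00"],M["m01"]/M["m00"]); print(n,k,len(p),np.round(q,1),cv2.boundingRect(p)); return q
for k,col,z in(("cap",G,.129),("base",G,.012),("boss",O,.024),("plate",W,.006)):
    rs=[ray(C[n],c(n,k,col)) for n in C]
    print(k,"tri",tri(rs).round(4),[plane(*r,z)[:2].round(4) for r in rs])
E
```

```text
scene cap 254 [293.7 266.4] (283, 259, 22, 16)
side cap 72 [246.3 127.9] (240, 125, 14, 7)
cap tri [0.5109 0.2738 0.1299] [array([0.5098, 0.2732]), array([0.5118, 0.2748])]
scene base 686 [289.8 304.7] (263, 270, 53, 65)
side base 206 [248.  161.4] (232, 151, 33, 22)
base tri [0.5068 0.2653 0.013 ] [array([0.5028, 0.2658]), array([0.51  , 0.2643])]
scene boss 44 [180.  182.6] (175, 180, 11, 6)
side boss 129 [332.  277.4] (326, 272, 13, 12)
boss tri [ 0.54   -0.244   0.0179] [array([ 0.5421, -0.2345]), array([ 0.5381, -0.2483])]
scene plate 748 [180.1 187.4] (160, 175, 43, 26)
side plate 1568 [335.1 281. ] (304, 259, 61, 46)
plate tri [ 0.545  -0.245   0.0027] [array([ 0.5424, -0.2372]), array([ 0.5484, -0.2486])]
```

Call:
{"api": "play_rows", "payload": {
  "plan": [
    [[-0.0398, -0.0204, 0, 0, 0, 0, 0.087], [-0.0398, -0.0204, 0, 0, 0, 0, 0.087], [-0.0398, -0.0204, 0, 0, 0, 0, 0.087], [-0.0398, -0.0204, 0, 0, 0, 0, 0.087], [-0.0398, -0.0204, 0, 0, 0, 0, 0.087], [-0.0398, -0.0204, 0, 0, 0, 0, 0.087], [-0.0398, -0.0204, 0, 0, 0, 0, 0.087], [-0.0398, -0.0204, 0, 0, 0, 0, 0.087]]
  ]
}}

```text
time_s: 0.9
ee_pos: [0.4487, 0.3363, 0.2364]
eef_rot: [-3.141, -0.0, 2.821]
contact_force: [0.7, 0.4, 0.1]
grip_width: 0.087
```

Call:
{"api": "play_rows", "payload": {
  "plan": [
    [[-0.0398, -0.0204, 0, 0, 0, 0, 0.087], [-0.0398, -0.0204, 0, 0, 0, 0, 0.087], [0, 0, 0, 0, 0, 0, 0.087], [0, 0, 0, 0, 0, 0, 0.087], [0, 0, 0, 0, 0, 0, 0.087]]
  ]
}}

```text
time_s: 1.4
ee_pos: [0.5095, 0.2752, 0.2362]
eef_rot: [-3.142, -0.001, 2.822]
contact_force: [-0.0, 0.6, 0.8]
grip_width: 0.0869
```

```bash
cat >> h.py <<'E'
from scipy.spatial.transform import Rotation as Rn
def pose(s):
    T=np.eye(4); T[:3,:3]=Rn.from_euler("xyz",s["eef_rot"]).as_matrix(); T[:3,3]=s["ee_pos"]; return T
def st():
    from station import manip
    s=manip.state()
    print("t",s["time_s"],"p",np.round(s["ee_pos"],4),"r",np.round(s["eef_rot"],4),"q",np.round(s["qpos"],3),"F",np.round(s["contact_force"],1),"M",np.round(s["ft_torque"],2),"w",round(float(s["grip_width"]),4))
    return s
def wrist(name):
    from station import vision
    s=st(); c=vision.capture("wrist"); cv2.imwrite(f"pics/{name}.png",c["image"])
    T=pose(s)@c["T_tool_cam"]; np.savez(name+".npz",T=T,**c); return c,T
E
python3 - <<'E'
from h import *
c,T=wrist("w1"); print(T.round(3).tolist(),c["T_tool_cam"].round(3).tolist())
m,b=blobs(c["image"],(60,80,50),(90,255,255)); print(b)
E
```

```text
t 1.4 p [0.5095 0.2752 0.2362] r [-3.1416e+00 -9.0000e-04  2.8225e+00] q [-0.751  0.229  0.209  1.599 -0.049  1.32   0.717] F [-0.   0.6  0.8] M [ 0.08 -0.02 -0.01] w 0.0869
[[0.314, 0.92, 0.236, 0.445], [0.95, -0.304, -0.077, 0.298], [0.0, 0.248, -0.969, 0.384], [0.0, 0.0, 0.0, 1.0]] [[0.0, -0.969, -0.249, 0.069], [1.0, 0.0, 0.0, 0.002], [-0.0, -0.249, 0.969, -0.148], [0.0, 0.0, 0.0, 1.0]]
[([220, 135, 72, 49, 732], [258.93, 148.46]), ([214, 158, 9, 23, 86], [216.45, 167.08]), ([231, 179, 43, 40, 1233], [250.74, 198.19]), ([376, 360, 5, 7, 21], [378.57, 362.33])]
```

View pics/w1.png

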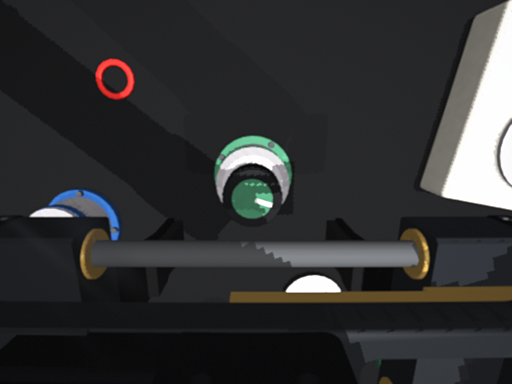

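Wrist view: cap disc at about (252,199), with the green base ring around (253,178).

Run:
```python
from h import *
w=np.load("w1.npz"); T=w["T"]; im=w["image"]
m,_=blobs(im,(60,80,50),(90,255,255),roi=(225,170,280,222))
h=cv2.convexHull(cv2.findNonZero(m)); e=cv2.fitEllipse(h); print(e)
rw=ray(w,e[0],T)
for z in(.124,.129,.134): print(z,plane(*rw,z).round(4))
C={n:np.load(f"{n}0.npz") for n in("scene","side")}
G=(60,80,50),(90,255,255)
rs=[rw]
for n,roi in(("scene",(270,250,320,292)),("side",(235,120,262,140))):
    m,_=blobs(C[n]["image"],*G,roi=roi); mm=cv2.fitEllipse(cv2.convexHull(cv2.findNonZero(m))); print(mm); rs.append(ray(C[n],mm[0]))
print("tri3",tri(rs).round(4))
# base outer ring: points ray-cast to z=.012, circle r=52mm fit
m,_=blobs(im,*G,roi=(205,130,300,190))
cs=max(cv2.findContours(m,cv2.RETR_EXTERNAL,cv2.CHAIN_APPROX_NONE)[0],key=cv2.contourArea)
h=cv2.convexHull(cv2.findNonZero(m))[:,0]; P=np.array([plane(*ray(w,p,T),.012)[:2] for p in h])
from scipy.optimize import least_squares
P=P[np.array([p[1]<165 for p in h])]
f=least_squares(lambda x:np.hypot(*(P-x).T)-.052,[.51,.274],loss="soft_l1",f_scale=.001); print("base",f.x.round(4),(f.fun*1e3).round(1))
```

```text
((251.78897094726562, 198.5476531982422), (40.440189361572266, 42.064971923828125), 89.03237915039062)
0.124 [0.5121 0.2736 0.124 ]
0.129 [0.5108 0.2741 0.129 ]
0.134 [0.5095 0.2746 0.134 ]
((293.6432189941406, 266.3856201171875), (15.915444374084473, 21.59917449951172), 99.75775909423828)
((246.3460693359375, 127.6874771118164), (7.330753803253174, 13.27765941619873), 87.27904510498047)
tri3 [0.5109 0.2741 0.1303]
base [0.5098 0.2745] [ 0.1  0.2 -0.2  0.   0.1 -0.3 -0.   0.  -0.  -0.   0.   0.2 -0.   0.1
  0.  -0.   0.1 -0.3]
```

Call:
{"api": "play_rows", "payload": {
  "plan": [
    [[-0.0013, -0.0006, 0, 0, 0, 0.15, 0.087], [0, 0, 0, 0, 0, 0.15, 0.087], [0, 0, 0, 0, 0, 0.15, 0.087], [0, 0, 0, 0, 0, 0.15, 0.087], [0, 0, 0, 0, 0, 0.15, 0.087], [0, 0, 0, 0, 0, 0.15, 0.087], [0, 0, 0, 0, 0, 0.15, 0.087], [0, 0, 0, 0, 0, 0.15, 0.087]]
  ]
}}

```text
time_s: 2.25
ee_pos: [0.5104, 0.2745, 0.2365]
eef_rot: [-3.141, -0.0, 1.617]
contact_force: [0.1, 0.4, 0.3]
grip_width: 0.087
```

```bash
python3 -c "
from h import *
st()"
```

```text
t 2.25 p [0.5104 0.2745 0.2365] r [-3.1412e+00 -4.0000e-04  1.6172e+00] q [-0.858  0.232  0.338  1.604 -0.08   1.319 -0.462] F [0.1 0.4 0.3] M [-0.1   0.03  0.04] w 0.087
```

Call:
{"api": "play_rows", "payload": {
  "plan": [
    [[0, 0, 0, 0, 0, 0.15, 0.087], [0, 0, 0, 0, 0, 0.15, 0.087], [0, 0, 0, 0, 0, 0.15, 0.087], [0, 0, 0, 0, 0, 0.15, 0.087], [0, 0, 0, 0, 0, 0.15, 0.087], [0, 0, 0, 0, 0, 0.15, 0.087], [0, 0, 0, 0, 0, 0.15, 0.087], [0, 0, 0, 0, 0, 0.15, 0.087]]
  ]
}}

```text
time_s: 3.05
ee_pos: [0.5105, 0.2745, 0.2365]
eef_rot: [-3.141, 0.0, 0.417]
contact_force: [0.2, 0.4, 0.3]
grip_width: 0.087
```

Call:
{"api": "play_rows", "payload": {
  "plan": [
    [[0, 0, 0, 0, 0, 0.15, 0.087], [0, 0, 0, 0, 0, 0.15, 0.087], [0, 0, 0, 0, 0, 0.15, 0.087], [0, 0, 0, 0, 0, 0.15, 0.087], [0, 0, 0, 0, 0, 0.15, 0.087], [0, 0, 0, 0, 0, 0, 0.087], [0, 0, 0, 0, 0, 0, 0.087]]
  ]
}}

```text
time_s: 3.75
ee_pos: [0.5108, 0.274, 0.2365]
eef_rot: [-3.141, 0.0, -0.323]
contact_force: [0.4, 0.5, -0.1]
grip_width: 0.0868
```

Run:
```python
from h import *
c,T=wrist("w2")
m,b=blobs(c["image"],(60,80,50),(90,255,255)); print(b)
```

```text
t 3.75 p [0.5108 0.274  0.2365] r [-3.1414e+00  3.0000e-04 -3.2290e-01] q [-1.046  0.249  0.567  1.613 -0.137  1.32  -2.352] F [ 0.4  0.5 -0.1] M [-0.01  0.15  0.04] w 0.0868
[([37, 0, 28, 3, 58], [50.76, 0.67]), ([223, 133, 53, 23, 450], [247.54, 140.56]), ([274, 140, 21, 40, 240], [285.98, 155.22]), ([217, 155, 9, 26, 99], [219.57, 165.46]), ([235, 175, 43, 41, 1247], [257.09, 195.63])]
```

Run:
```python
from h import *
rs=[]
for n,roi in(("w1",(225,170,280,222)),("w2",(228,168,284,220))):
    w=np.load(n+".npz"); m,_=blobs(w["image"],(60,80,50),(90,255,255),roi=roi)
    e=cv2.fitEllipse(cv2.convexHull(cv2.findNonZero(m))); print(e)
    r=ray(w,e[0],w["T"]); rs.append(r); print(plane(*r,.130).round(4))
print(tri(rs).round(4))
```

```text
((251.78897094726562, 198.5476531982422), (40.440189361572266, 42.064971923828125), 89.03237915039062)
[0.5106 0.2742 0.13  ]
((256.0171203613281, 195.3953094482422), (40.73491287231445, 42.18703842163086), 89.0748062133789)
[0.5105 0.2742 0.13  ]
[0.5106 0.2742 0.1301]
```

Call:
{"api": "play_rows", "payload": {
  "plan": [
    [[0, 0, 0.03, 0, 0, 0, 0.087], [0, 0, 0.03, 0, 0, 0, 0.087], [0, 0, 0.03, 0, 0, 0, 0.087], [0, 0, 0.02, 0, 0, 0, 0.087], [0, 0, 0.01, 0, 0, 0, 0.087], [0, 0, 0.0055, 0, 0, 0, 0.087], [0, 0, 0, 0, 0, 0, 0.087], [0, 0, 0, 0, 0, 0, 0.087]]
  ]
}}

```text
time_s: 4.6
ee_pos: [0.512, 0.2734, 0.1121]
eef_rot: [-3.14, -0.001, -0.329]
contact_force: [0.6, 0.4, 0.6]
grip_width: 0.0871
```

Call:
{"api": "play_rows", "payload": {
  "plan": [
    [[0, 0, 0, 0, 0, 0, 0.06], [0, 0, 0, 0, 0, 0, 0.06], [0, 0, 0, 0, 0, 0, 0.03], [0, 0, 0, 0, 0, 0, 0.03], [0, 0, 0, 0, 0, 0, 0.03], [0, 0, 0, 0, 0, 0, 0.03]]
  ]
}}

```text
time_s: 5.2
ee_pos: [0.5114, 0.2728, 0.111]
eef_rot: [3.141, 0.0, -0.329]
contact_force: [-1.6, -1.7, 1.4]
grip_width: 0.0552
```

```bash
python3 -c "
from h import *
st()"
```

```text
t 5.2 p [0.5114 0.2728 0.111 ] r [ 3.1412e+00  2.0000e-04 -3.2940e-01] q [-1.012  0.365  0.538  1.757 -0.21   1.077 -2.303] F [-1.6 -1.7  1.4] M [-0.33  0.34 -0.  ] w 0.0552
```

Call:
{"api": "play_rows", "payload": {
  "plan": [
    [[0, 0, 0, 0, 0, 0, 0.068], [0, 0, 0, 0, 0, 0, 0.068], [-0.001, -0.0008, 0, 0, 0, 0, 0.068], [0, 0, 0, 0, 0, 0, 0.068], [0, 0, 0, 0, 0, 0, 0.068]]
  ]
}}

```text
time_s: 5.7
ee_pos: [0.5108, 0.2743, 0.1111]
eef_rot: [-3.141, 0.0, -0.329]
contact_force: [-0.7, 0.4, -0.5]
grip_width: 0.0677
```

```bash
python3 -c "
from h import *
st()"
```

```text
t 5.7 p [0.5108 0.2743 0.1111] r [-3.1414  0.     -0.3291] q [-1.014  0.365  0.538  1.757 -0.209  1.076 -2.306] F [-0.7  0.4 -0.5] M [-0.04  0.14 -0.04] w 0.0677
```

Centred. Closing, then a first short turn.

Call:
{"api": "play_rows", "payload": {
  "plan": [
    [[0, 0, 0, 0, 0, 0, 0.03], [0, 0, 0, 0, 0, 0, 0.03], [0, 0, 0, 0, 0, 0, 0.03], [0, 0, 0, 0, 0, 0, 0.03], [0, 0, -0.0001, 0, 0, -0.05, 0.03], [0, 0, -0.0002, 0, 0, -0.1, 0.03], [0, 0, -0.0002, 0, 0, -0.1, 0.03], [0, 0, -0.0002, 0, 0, -0.1, 0.03]]
  ]
}}

```text
time_s: 6.5
ee_pos: [0.5105, 0.2736, 0.1117]
eef_rot: [3.141, 0.001, 0.024]
contact_force: [-3.8, -3.3, 3.1]
grip_width: 0.0556
```

```bash
python3 -c "
from h import *
st()"
```

```text
t 6.5 p [0.5105 0.2736 0.1117] r [3.1409e+00 1.0000e-03 2.4500e-02] q [-0.964  0.355  0.476  1.755 -0.182  1.077 -1.974] F [-3.8 -3.3  3.1] M [-0.82  0.72 -0.07] w 0.0556
```

Call:
{"api": "play_rows", "payload": {
  "plan": [
    [[0, 0, -0.0003, 0, 0, -0.12, 0.03], [0, 0, -0.0003, 0, 0, -0.12, 0.03], [0, 0, -0.0003, 0, 0, -0.12, 0.03], [0, 0, -0.0003, 0, 0, -0.12, 0.03], [0, 0, -0.0003, 0, 0, -0.12, 0.03], [0, 0, -0.0003, 0, 0, -0.12, 0.03]]
  ]
}}

```text
time_s: 7.1
ee_pos: [0.5104, 0.2733, 0.1133]
eef_rot: [3.142, 0.002, 0.745]
contact_force: [-3.4, -3.7, 1.4]
grip_width: 0.0556
```

Run:
```python
from h import *
c,T=wrist("w3"); p=np.load("w2.npz")["image"]
cv2.imwrite("pics/w23.png",cv2.resize(np.hstack([p[120:300,170:340],c["image"][120:300,170:340]]),None,fx=2,fy=2))
```

```text
t 7.1 p [0.5104 0.2733 0.1133] r [3.1416e+00 1.7000e-03 7.4500e-01] q [-0.866  0.341  0.355  1.748 -0.132  1.078 -1.293] F [-3.4 -3.7  1.4] M [-0.94  0.68 -0.1 ] w 0.0556
```

View pics/w23.png

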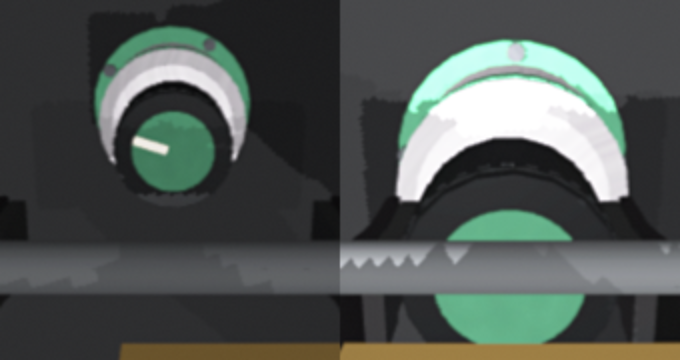

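Call:
{"api": "play_rows", "payload": {
  "plan": [
    [[-0.0004, 0.0001, -0.0003, 0, 0, -0.13, 0.03], [-0.0004, 0.0001, -0.0003, 0, 0, -0.13, 0.03], [0, 0, -0.0003, 0, 0, -0.13, 0.03], [0, 0, -0.0003, 0, 0, -0.13, 0.03], [0, 0, -0.0003, 0, 0, -0.13, 0.03], [0, 0, -0.0003, 0, 0, -0.13, 0.03], [0, 0, -0.0003, 0, 0, -0.13, 0.03], [0, 0, -0.0003, 0, 0, -0.13, 0.03]]
  ]
}}

```text
time_s: 7.95
ee_pos: [0.5103, 0.2728, 0.1157]
eef_rot: [-3.141, 0.001, 1.783]
contact_force: [-0.5, -3.2, -0.6]
grip_width: 0.0559
```

```bash
python3 -c "
from h import *
st()"
```

```text
t 7.95 p [0.5103 0.2728 0.1157] r [-3.1409e+00  5.0000e-04  1.7829e+00] q [-0.732  0.328  0.194  1.74  -0.07   1.081 -0.303] F [-0.5 -3.2 -0.6] M [-0.6   0.11 -0.06] w 0.0559
```

Call:
{"api": "play_rows", "payload": {
  "plan": [
    [[-0.0004, 0, -0.0003, 0, 0, -0.14, 0.03], [0, 0, -0.0003, 0, 0, -0.14, 0.03], [0, 0, -0.0003, 0, 0, -0.14, 0.03], [0, 0, -0.0003, 0, 0, -0.14, 0.03], [0, 0, -0.0003, 0, 0, -0.14, 0.03], [0, 0, -0.0003, 0, 0, -0.14, 0.03], [0, 0, -0.0003, 0, 0, -0.14, 0.03], [0, 0, -0.0003, 0, 0, -0.14, 0.03]]
  ]
}}

```text
time_s: 8.75
ee_pos: [0.5104, 0.2729, 0.1181]
eef_rot: [-3.142, -0.0, 2.903]
contact_force: [-0.3, -1.3, -0.4]
grip_width: 0.0553
```

Call:
{"api": "play_rows", "payload": {
  "plan": [
    [[0, 0, -0.0003, 0, 0, -0.14, 0.03], [0, 0, -0.0003, 0, 0, -0.14, 0.03], [0, 0, -0.0003, 0, 0, -0.14, 0.03], [0, 0, -0.0003, 0, 0, -0.14, 0.03], [0, 0, -0.0003, 0, 0, -0.14, 0.03], [0, 0, -0.0003, 0, 0, -0.14, 0.03], [0, 0, -0.0003, 0, 0, -0.14, 0.03], [0, 0, 0, 0, 0, 0, 0.03]]
  ]
}}

```text
time_s: 9.55
ee_pos: [0.5105, 0.2733, 0.1203]
eef_rot: [3.141, 0.0, -2.402]
contact_force: [0.4, -0.8, -1.4]
grip_width: 0.0559
```

```bash
python3 -c "
from h import *
st()"
```

```text
t 9.55 p [0.5105 0.2733 0.1203] r [ 3.1411e+00  3.0000e-04 -2.4021e+00] q [-0.476  0.327 -0.113  1.721  0.04   1.096  1.71 ] F [ 0.4 -0.8 -1.4] M [0.16 0.14 0.09] w 0.0559
```

Call:
{"api": "play_rows", "payload": {
  "plan": [
    [[0, 0, -0.0003, 0, 0, -0.14, 0.03], [0, 0, -0.0003, 0, 0, -0.14, 0.03], [0, 0, 0, 0, 0, 0, 0.03], [0, 0, 0, 0, 0, 0, 0.075], [0, 0, 0, 0, 0, 0, 0.075], [0, 0, 0, 0, 0, 0, 0.075], [0, 0, 0, 0, 0, 0, 0.075]]
  ]
}}

```text
time_s: 10.25
ee_pos: [0.5105, 0.2731, 0.1211]
eef_rot: [-3.141, 0.0, -2.124]
contact_force: [0.4, -0.4, -0.7]
grip_width: 0.0733
```

Run:
```python
from h import *
c,T=wrist("w4")
```

```text
t 10.25 p [0.5105 0.2731 0.1211] r [-3.1415e+00  2.0000e-04 -2.1241e+00] q [-0.443  0.328 -0.152  1.719  0.055  1.099  1.977] F [ 0.4 -0.4 -0.7] M [ 0.02  0.1  -0.03] w 0.0733
```

Call:
{"api": "play_rows", "payload": {
  "plan": [
    [[0, 0, 0, 0, 0, 0.15, 0.075], [0, 0, 0, 0, 0, 0.15, 0.075], [0, 0, 0, 0, 0, 0.15, 0.075], [0, 0, 0, 0, 0, 0.15, 0.075], [0, 0, 0, 0, 0, 0.15, 0.075], [0, 0, 0, 0, 0, 0.15, 0.075], [0, 0, 0, 0, 0, 0.15, 0.075], [0, 0, 0, 0, 0, 0.15, 0.075]]
  ]
}}

```text
time_s: 11.1
ee_pos: [0.5105, 0.2731, 0.1211]
eef_rot: [3.141, 0.0, 2.954]
contact_force: [0.1, 0.2, -0.1]
grip_width: 0.0753
```

Call:
{"api": "play_rows", "payload": {
  "plan": [
    [[0, 0, 0, 0, 0, 0.15, 0.075], [0, 0, 0, 0, 0, 0.15, 0.075], [0, 0, 0, 0, 0, 0.15, 0.075], [0, 0, 0, 0, 0, 0.15, 0.075], [0, 0, 0, 0, 0, 0.15, 0.075], [0, 0, 0, 0, 0, 0.15, 0.075], [0, 0, 0, 0, 0, 0.15, 0.075], [0, 0, 0, 0, 0, 0.15, 0.075]]
  ]
}}

```text
time_s: 11.9
ee_pos: [0.5105, 0.2731, 0.1211]
eef_rot: [3.141, -0.0, 1.754]
contact_force: [-0.0, -0.1, -0.3]
grip_width: 0.075
```

Call:
{"api": "play_rows", "payload": {
  "plan": [
    [[0, 0, 0, 0, 0, 0.15, 0.075], [0, 0, 0, 0, 0, 0.15, 0.075], [0, 0, 0, 0, 0, 0.15, 0.075], [0, 0, 0, 0, 0, 0.15, 0.075], [0, 0, 0, 0, 0, 0.15, 0.075], [0, 0, 0, 0, 0, 0.15, 0.075], [0, 0, 0, 0, 0, 0.15, 0.075], [0, 0, 0, 0, 0, 0.15, 0.075]]
  ]
}}

```text
time_s: 12.7
ee_pos: [0.5105, 0.2731, 0.1211]
eef_rot: [-3.141, -0.0, 0.554]
contact_force: [-0.6, 0.5, 0.6]
grip_width: 0.0749
```

```bash
python3 -c "
from h import *
st()"
```

```text
t 12.7 p [0.5105 0.2731 0.1211] r [-3.1415e+00 -2.0000e-04  5.5380e-01] q [-0.884  0.332  0.377  1.744 -0.136  1.091 -1.48 ] F [-0.6  0.5  0.6] M [-0.12  0.17 -0.01] w 0.0749
```

Call:
{"api": "play_rows", "payload": {
  "plan": [
    [[0, 0, 0, 0, 0, 0.15, 0.075], [0, 0, 0, 0, 0, 0.15, 0.075], [0, 0, 0, 0, 0, 0.15, 0.075], [0, 0, 0, 0, 0, 0.15, 0.075], [0, 0, 0, 0, 0, 0.15, 0.075], [0, 0, 0, 0, 0, 0.15, 0.075], [0, 0, 0, 0, 0, 0.15, 0.075], [0, 0, 0, 0, 0, 0, 0.075]]
  ]
}}

```text
time_s: 13.5
ee_pos: [0.5104, 0.2732, 0.1211]
eef_rot: [-3.142, -0.0, -0.492]
contact_force: [-0.1, -0.8, 1.1]
grip_width: 0.0748
```

Run:
```python
from h import *
c,T=wrist("w5")
ims=[np.load(n+".npz")["image"][100:384,150:370] for n in("w4","w5")]
cv2.imwrite("pics/w45.png",cv2.resize(np.hstack(ims),None,fx=1.7,fy=1.7))
```

```text
t 13.5 p [0.5104 0.2732 0.1211] r [-3.1416e+00 -1.0000e-04 -4.9210e-01] q [-1.025  0.353  0.551  1.751 -0.205  1.095 -2.47 ] F [-0.1 -0.8  1.1] M [0.03 0.15 0.02] w 0.0748
```

View pics/w45.png

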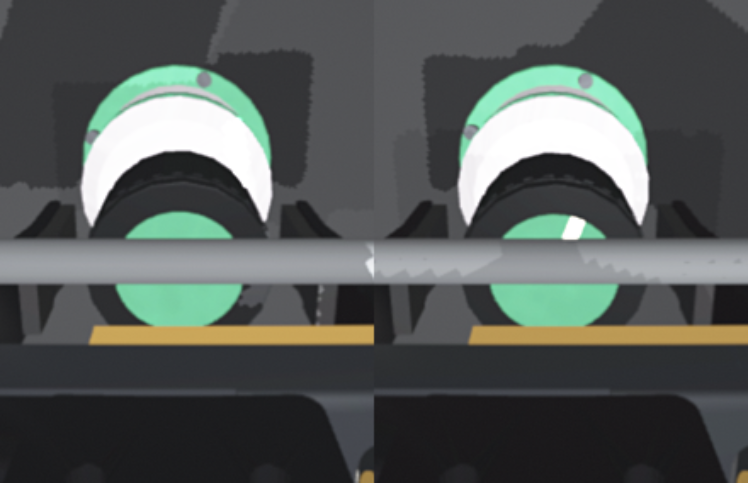

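Call:
{"api": "play_rows", "payload": {
  "plan": [
    [[0, 0, 0, 0, 0, 0, 0.06], [0, 0, 0, 0, 0, 0, 0.03], [0, 0, 0, 0, 0, 0, 0.03], [0, 0, 0, 0, 0, 0, 0.03], [0, 0, 0, 0, 0, 0, 0.03], [0, 0, -0.0002, 0, 0, -0.1, 0.03], [0, 0, -0.0002, 0, 0, -0.1, 0.03]]
  ]
}}

```text
time_s: 14.25
ee_pos: [0.5103, 0.2732, 0.1215]
eef_rot: [-3.142, 0.0, -0.285]
contact_force: [-1.2, 0.0, 1.2]
grip_width: 0.0557
```

```bash
python3 -c "
from h import *
st()"
```

```text
t 14.25 p [0.5103 0.2732 0.1215] r [-3.1415e+00  2.0000e-04 -2.8490e-01] q [-0.996  0.347  0.514  1.749 -0.19   1.095 -2.275] F [-1.2  0.   1.2] M [-0.14  0.32 -0.07] w 0.0557
```

Call:
{"api": "play_rows", "payload": {
  "plan": [
    [[0, 0, -0.0003, 0, 0, -0.13, 0.03], [0, 0, -0.0003, 0, 0, -0.13, 0.03], [0, 0, -0.0003, 0, 0, -0.13, 0.03], [0, 0, -0.0003, 0, 0, -0.13, 0.03]]
  ]
}}

```text
time_s: 14.65
ee_pos: [0.5105, 0.2732, 0.1228]
eef_rot: [-3.141, -0.0, 0.237]
contact_force: [0.3, 1.3, -0.2]
grip_width: 0.0557
```

Call:
{"api": "play_rows", "payload": {
  "plan": [
    [[0, 0, -0.0003, 0, 0, -0.13, 0.03], [0, 0, -0.0003, 0, 0, -0.13, 0.03], [0, 0, -0.0003, 0, 0, -0.13, 0.03], [0, 0, -0.0003, 0, 0, -0.13, 0.03]]
  ]
}}

```text
time_s: 15.05
ee_pos: [0.5104, 0.2733, 0.1239]
eef_rot: [-3.141, -0.0, 0.757]
contact_force: [-0.7, 0.4, -0.3]
grip_width: 0.0556
```

```bash
python3 -c "
from h import *
st()"
```

```text
t 15.05 p [0.5104 0.2733 0.1239] r [-3.1412e+00 -2.0000e-04  7.5660e-01] q [-0.857  0.327  0.344  1.74  -0.122  1.096 -1.288] F [-0.7  0.4 -0.3] M [-0.06  0.23 -0.04] w 0.0556
```

Call:
{"api": "play_rows", "payload": {
  "plan": [
    [[0, 0, -0.0003, 0, 0, -0.13, 0.03], [0, 0, -0.0003, 0, 0, -0.13, 0.03], [0, 0, -0.0003, 0, 0, -0.13, 0.03], [0, 0, -0.0003, 0, 0, -0.13, 0.03], [0, 0, -0.0003, 0, 0, -0.13, 0.03]]
  ]
}}

```text
time_s: 15.55
ee_pos: [0.5106, 0.2732, 0.1256]
eef_rot: [3.141, -0.0, 1.406]
contact_force: [-0.5, 0.3, 3.4]
grip_width: 0.0558
```

Call:
{"api": "play_rows", "payload": {
  "plan": [
    [[0, 0, -0.0003, 0, 0, -0.13, 0.03], [0, 0, -0.0003, 0, 0, -0.13, 0.03], [0, 0, -0.0003, 0, 0, -0.13, 0.03], [0, 0, -0.0003, 0, 0, -0.13, 0.03], [0, 0, -0.0003, 0, 0, -0.13, 0.03]]
  ]
}}

```text
time_s: 16.05
ee_pos: [0.5108, 0.2732, 0.1273]
eef_rot: [3.141, -0.0, 2.056]
contact_force: [-0.2, -1.0, 2.4]
grip_width: 0.0561
```

Call:
{"api": "play_rows", "payload": {
  "plan": [
    [[0, 0, -0.0003, 0, 0, -0.13, 0.03], [0, 0, -0.0003, 0, 0, -0.13, 0.03], [0, 0, -0.0003, 0, 0, -0.13, 0.03], [0, 0, -0.0003, 0, 0, -0.13, 0.03], [0, 0, -0.0003, 0, 0, -0.13, 0.03]]
  ]
}}

```text
time_s: 16.55
ee_pos: [0.5108, 0.2731, 0.1288]
eef_rot: [3.141, 0.001, 2.706]
contact_force: [0.7, 0.7, 1.5]
grip_width: 0.0556
```

```bash
python3 -c "
from h import *
st()"
```

```text
t 16.55 p [0.5108 0.2731 0.1288] r [3.1408e+00 5.0000e-04 2.7063e+00] q [-0.619  0.313  0.058  1.722 -0.02   1.107  0.581] F [0.7 0.7 1.5] M [-0.05 -0.01 -0.04] w 0.0556
```

Call:
{"api": "play_rows", "payload": {
  "plan": [
    [[0, 0, -0.0003, 0, 0, -0.13, 0.03], [0, 0, -0.0003, 0, 0, -0.13, 0.03], [0, 0, -0.0003, 0, 0, -0.13, 0.03], [0, 0, -0.0003, 0, 0, -0.13, 0.03], [0, 0, -0.0003, 0, 0, -0.13, 0.03], [0, 0, -0.0003, 0, 0, -0.13, 0.03], [0, 0, -0.0003, 0, 0, -0.13, 0.03]]
  ]
}}

```text
time_s: 17.25
ee_pos: [0.5108, 0.2732, 0.1308]
eef_rot: [3.141, 0.001, -2.667]
contact_force: [0.9, 0.4, 1.8]
grip_width: 0.0559
```

Call:
{"api": "play_rows", "payload": {
  "plan": [
    [[0, 0, -0.0003, 0, 0, -0.13, 0.03], [0, 0, -0.0003, 0, 0, -0.13, 0.03], [0, 0, -0.0003, 0, 0, -0.13, 0.03], [0, 0, -0.0003, 0, 0, -0.13, 0.03], [0, 0, -0.0003, 0, 0, -0.13, 0.03], [0, 0, -0.0003, 0, 0, -0.13, 0.03], [0, 0, -0.0003, 0, 0, -0.13, 0.03]]
  ]
}}

```text
time_s: 17.95
ee_pos: [0.5106, 0.2731, 0.1326]
eef_rot: [-3.141, 0.0, -1.757]
contact_force: [-0.2, -1.3, 0.2]
grip_width: 0.0558
```

```bash
python3 -c "
from h import *
st()"
```

```text
t 17.95 p [0.5106 0.2731 0.1326] r [-3.1414e+00  2.0000e-04 -1.7568e+00] q [-0.407  0.319 -0.195  1.706  0.067  1.123  2.334] F [-0.2 -1.3  0.2] M [0.04 0.16 0.03] w 0.0558
```

Call:
{"api": "play_rows", "payload": {
  "plan": [
    [[0, 0, -0.001, 0, 0, 0, 0.03], [0, 0, -0.001, 0, 0, 0, 0.03], [0, 0, 0, 0, 0, 0, 0.03]]
  ]
}}

```text
time_s: 18.25
ee_pos: [0.5106, 0.273, 0.1347]
eef_rot: [-3.141, 0.0, -1.765]
contact_force: [-0.1, -0.1, -0.7]
grip_width: 0.0557
```

Call:
{"api": "play_rows", "payload": {
  "plan": [
    [[0, 0, -0.001, 0, 0, 0, 0.03], [0, 0, -0.001, 0, 0, 0, 0.03], [0, 0, 0, 0, 0, 0, 0.03]]
  ]
}}

```text
time_s: 18.55
ee_pos: [0.5106, 0.2731, 0.1368]
eef_rot: [-3.141, 0.0, -1.763]
contact_force: [0.2, 0.5, -0.3]
grip_width: 0.0557
```

Call:
{"api": "play_rows", "payload": {
  "plan": [
    [[0, 0, -0.004, 0, 0, 0, 0.03], [0, 0, -0.006, 0, 0, 0, 0.03], [0, 0, -0.01, 0, 0, 0, 0.03], [0, 0, -0.012, 0, 0, 0, 0.03], [0, 0, -0.012, 0, 0, 0, 0.03], [0, 0, -0.012, 0, 0, 0, 0.03], [0, 0, -0.012, 0, 0, 0, 0.03], [0, 0, -0.012, 0, 0, 0, 0.03]]
  ]
}}

```text
time_s: 19.35
ee_pos: [0.5105, 0.2731, 0.2178]
eef_rot: [-3.141, 0.0, -1.762]
contact_force: [-0.5, 0.8, -1.0]
grip_width: 0.0555
```

Run:
```python
from h import *
c,T=wrist("w6")
from station import vision
s=vision.capture("side"); np.savez("side6.npz",**s)
cv2.imwrite("pics/s6.png",np.hstack([cv2.resize(s["image"][60:220,170:350],None,fx=2,fy=2),cv2.resize(c["image"],(426,320))]))
```

```text
t 19.35 p [0.5105 0.2731 0.2178] r [-3.1413e+00  3.0000e-04 -1.7624e+00] q [-0.405  0.25  -0.195  1.607  0.05   1.289  2.342] F [-0.5  0.8 -1. ] M [0.07 0.12 0.04] w 0.0555
```

View pics/s6.png

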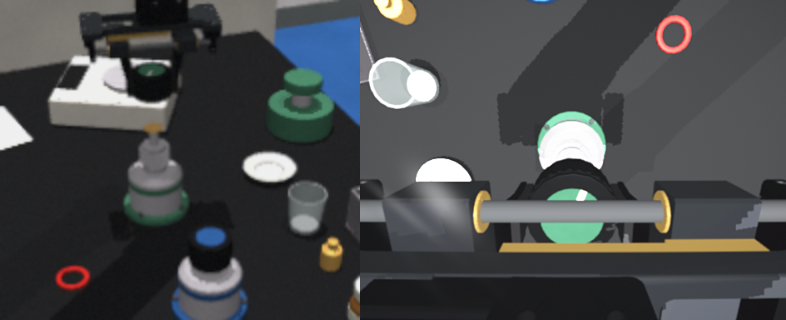

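The cap is off and held upright. I'll unwind the wrist, then travel.

Call:
{"api": "play_rows", "payload": {
  "plan": [
    [[0, 0, -0.002, 0, 0, 0.06, 0.03], [0, 0, 0, 0, 0, 0.12, 0.03], [0, 0, 0, 0, 0, 0.12, 0.03], [0, 0, 0, 0, 0, 0.12, 0.03], [0, 0, 0, 0, 0, 0.12, 0.03], [0, 0, 0, 0, 0, 0.12, 0.03], [0, 0, 0, 0, 0, 0.12, 0.03], [0, 0, 0, 0, 0, 0.12, 0.03]]
  ]
}}

```text
time_s: 20.25
ee_pos: [0.5103, 0.2729, 0.218]
eef_rot: [-3.142, -0.001, -2.667]
contact_force: [0.4, 0.0, -0.9]
grip_width: 0.0554
```

Call:
{"api": "play_rows", "payload": {
  "plan": [
    [[0, 0, 0, 0, 0, 0.12, 0.03], [0, 0, 0, 0, 0, 0.12, 0.03], [0, 0, 0, 0, 0, 0.12, 0.03], [0, 0, 0, 0, 0, 0.12, 0.03], [0, 0, 0, 0, 0, 0.12, 0.03], [0, 0, 0, 0, 0, 0.12, 0.03], [0, 0, 0, 0, 0, 0.12, 0.03], [0, 0, 0, 0, 0, 0.06, 0.03]]
  ]
}}

```text
time_s: 21.05
ee_pos: [0.5103, 0.2729, 0.218]
eef_rot: [-3.141, -0.0, 2.716]
contact_force: [0.4, 0.1, -1.5]
grip_width: 0.0557
```

Run:
```python
from h import *
s=st(); R=pose(s)[:3,:3]
print("to stand",(R.T@(np.array([.543,-.243,0])-s["ee_pos"])).round(4))
C=np.load("scene0.npz")
for p in((100,141),(186,141),(92,100),(186,75)): print(p,plane(*ray(C,p),0 if p[1]>120 else .15).round(3))
```

```text
t 21.05 p [0.5103 0.2729 0.218 ] r [-3.1409e+00 -5.0000e-04  2.7162e+00] q [-5.680e-01  2.410e-01 -2.000e-03  1.615e+00  1.000e-03  1.286e+00
  5.750e-01] F [ 0.4  0.1 -1.5] M [-0.02  0.02  0.04] w 0.0557
to stand [-0.2429 -0.4563  0.2182]
(100, 141) [ 0.679 -0.644  0.   ]
(186, 141) [ 0.417 -0.511  0.   ]
(92, 100) [ 0.675 -0.634  0.15 ]
(186, 75) [ 0.312 -0.741  0.15 ]
```

Call:
{"api": "play_rows", "payload": {
  "plan": [
    [[-0.006, -0.012, 0, 0, 0, 0, 0.03], [-0.013, -0.024, 0, 0, 0, 0, 0.03], [-0.019, -0.036, 0, 0, 0, 0, 0.03], [-0.019, -0.036, 0, 0, 0, 0, 0.03], [-0.019, -0.036, 0, 0, 0, 0, 0.03], [-0.019, -0.036, 0, 0, 0, 0, 0.03], [-0.019, -0.036, 0, 0, 0, 0, 0.03], [-0.019, -0.036, 0, 0, 0, 0, 0.03]]
  ]
}}

```text
time_s: 21.85
ee_pos: [0.5283, -0.014, 0.2184]
eef_rot: [-3.142, -0.0, 2.722]
contact_force: [0.6, 0.2, -1.3]
grip_width: 0.0554
```

Call:
{"api": "play_rows", "payload": {
  "plan": [
    [[-0.019, -0.036, 0, 0, 0, 0, 0.03], [-0.019, -0.036, 0, 0, 0, 0, 0.03], [-0.019, -0.036, 0, 0, 0, 0, 0.03], [-0.013, -0.024, 0, 0, 0, 0, 0.03], [-0.006, -0.012, 0, 0, 0, 0, 0.03], [0, 0, 0, 0, 0, 0, 0.03], [0, 0, 0, 0, 0, 0, 0.03]]
  ]
}}

```text
time_s: 22.55
ee_pos: [0.5394, -0.1724, 0.2183]
eef_rot: [3.141, -0.001, 2.723]
contact_force: [0.7, 0.4, -0.4]
grip_width: 0.0554
```

Run:
```python
from h import *
c,T=wrist("w7")
m,b=blobs(c["image"],(3,140,100),(18,255,255)); print(b)
R=T[:3,:3]
```

```text
t 22.55 p [ 0.5394 -0.1724  0.2183] r [ 3.1409e+00 -8.0000e-04  2.7225e+00] q [-0.049  0.214  0.323  1.663 -0.071  1.277  1.439] F [ 0.7  0.4 -0.4] M [ 0.03 -0.04 -0.05] w 0.0554
[([58, 76, 16, 12, 33], [65.58, 79.48]), ([59, 79, 32, 28, 276], [81.15, 94.95]), ([189, 189, 25, 24, 199], [203.2, 198.16]), ([437, 208, 28, 14, 131], [447.48, 214.24]), ([459, 223, 8, 6, 19], [462.58, 225.11])]
```

View pics/w7.png

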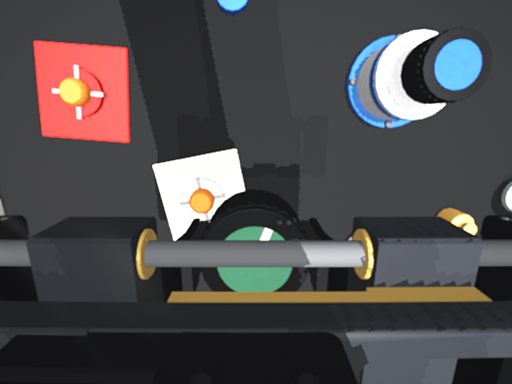

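Wrist view: the white stand's boss is at about (202,201) and its plate corners at about (154,164) and (237,150). The held cap covers the right part of the stand.

Run:
```python
from h import *
w=np.load("w7.npz"); T=w["T"]; im=w["image"]
m,b=blobs(im,(3,120,60),(30,255,255),roi=(180,180,225,220)); e=cv2.fitEllipse(cv2.convexHull(cv2.findNonZero(m))); print(b,e)
for z in(.020,.024,.030): print("boss",z,plane(*ray(w,e[0],T),z).round(4))
# plate left & top edges: white mask hull -> fit lines on plate top z=.006
m,_=blobs(im,(0,0,150),(180,60,255),roi=(148,144,248,236))
n,l,s,c=cv2.connectedComponentsWithStats(m); m=(l==1+np.argmax(s[1:,4])).astype(np.uint8)
h=cv2.convexHull(cv2.findNonZero(m)); a=cv2.approxPolyDP(h,3,True)[:,0]; print(a.tolist())
Tl,Tr=a[np.argmin(a.sum(1)*0+a[:,0])],a[np.argmin(a[:,1])]
A,B=[plane(*ray(w,p+[.5*0,0],T),.006)[:2] for p in(Tl,Tr)]
d=B-A; print(A.round(4),B.round(4),"side",np.linalg.norm(d).round(4))
u=d/np.linalg.norm(d); 
for nrm in(np.array([-u[1],u[0]]),np.array([u[1],-u[0]])): print("centre",((A+B)/2+.055*nrm).round(4))
# held cap centre relative to TCP from disc
mm,_=blobs(im,(60,60,40),(90,255,255),roi=(205,222,305,300)); e=cv2.fitEllipse(cv2.convexHull(cv2.findNonZero(mm))); print(e)
print("cap in tool",plane(np.linalg.inv(pose(dict(eef_rot=[0,0,0],ee_pos=[0,0,0])))[:3,3]+w["T_tool_cam"][:3,3],w["T_tool_cam"][:3,:3]@ray_cam(w,e[0]),-.0188).round(4))
s=np.load("scene0.npz"),np.load("side0.npz")
```

```text
[([189, 189, 25, 24, 466], [201.34, 200.59])] ((201.40814208984375, 200.5832061767578), (23.766902923583984, 24.63285255432129), 58.28654479980469)
boss 0.02 [ 0.5396 -0.2439  0.02  ]
boss 0.024 [ 0.5388 -0.2427  0.024 ]
boss 0.03 [ 0.5378 -0.241   0.03  ]
[[244, 190], [209, 221], [181, 235], [172, 235], [152, 165], [234, 148]]
[ 0.474  -0.2846] [ 0.4973 -0.1796] side 0.1075
centre [ 0.4319 -0.2202]
centre [ 0.5393 -0.244 ]
((254.25390625, 260.4002990722656), (70.27897644042969, 78.31883239746094), 89.38406372070312)
cap in tool [ 0.0011  0.0015 -0.0188]
```

Call:
{"api": "play_rows", "payload": {
  "plan": [
    [[-0.003, -0.007, 0, 0, 0, 0, 0.03], [-0.007, -0.016, 0, 0, 0, 0, 0.03], [-0.009, -0.0205, 0, 0, 0, 0, 0.03], [-0.006, -0.0143, 0, 0, 0, 0, 0.03], [-0.0034, -0.007, 0.01, 0, 0, 0, 0.03], [0, 0, 0.02, 0, 0, 0, 0.03], [0, 0, 0.03, 0, 0, 0, 0.03], [0, 0, 0.03, 0, 0, 0, 0.03]]
  ]
}}

```text
time_s: 23.4
ee_pos: [0.5392, -0.2434, 0.127]
eef_rot: [3.141, 0.0, 2.722]
contact_force: [-0.2, 0.4, -0.8]
grip_width: 0.0556
```

Call:
{"api": "play_rows", "payload": {
  "plan": [
    [[0, 0, 0.025, 0, 0, 0, 0.03], [0, 0, 0.015, 0, 0, 0, 0.03], [0, 0, 0.006, 0, 0, 0, 0.03], [0, 0, 0, 0, 0, 0, 0.03], [0, 0, 0, 0, 0, 0, 0.03]]
  ]
}}

```text
time_s: 23.9
ee_pos: [0.5396, -0.2447, 0.0836]
eef_rot: [3.141, 0.002, 2.721]
contact_force: [0.1, -0.6, -0.5]
grip_width: 0.0554
```

Run:
```python
from h import *
from station import vision
c,T=wrist("w8"); o=[]
for n,(x,y) in(("scene",(181,175)),("side",(332,262))):
    s=vision.capture(n); np.savez(n+"8.npz",**s); o.append(cv2.resize(s["image"][y-50:y+50,x-50:x+50],(390,390),interpolation=cv2.INTER_CUBIC))
cv2.imwrite("pics/p8.png",np.hstack(o))
```

```text
t 23.9 p [ 0.5396 -0.2447  0.0836] r [3.1413e+00 1.6000e-03 2.7210e+00] q [ 0.069  0.401  0.343  1.738 -0.154  1.027  1.617] F [ 0.1 -0.6 -0.5] M [ 0.01  0.05 -0.07] w 0.0554
```

View pics/p8.png

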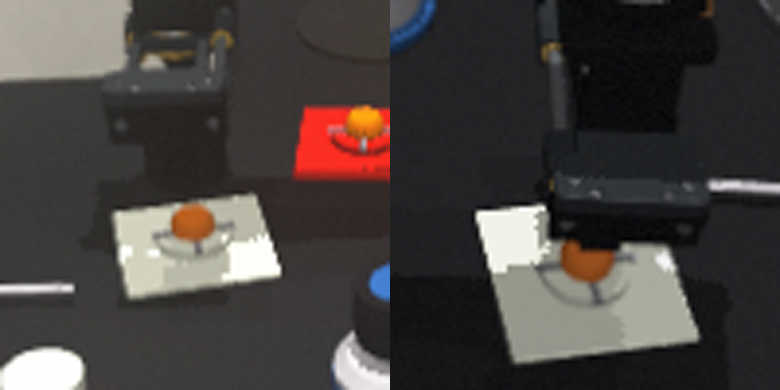

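Call:
{"api": "play_rows", "payload": {
  "plan": [
    [[0.0007, 0.0008, 0.006, 0, 0, 0, 0.03], [0, 0, 0.01, 0, 0, 0, 0.03], [0, 0, 0.008, 0, 0, 0, 0.03], [0, 0, 0.004, 0, 0, 0, 0.03], [0, 0, 0, 0, 0, 0, 0.03], [0, 0, 0, 0, 0, 0, 0.03]]
  ]
}}

```text
time_s: 24.65
ee_pos: [0.5386, -0.2436, 0.0545]
eef_rot: [-3.142, -0.0, 2.721]
contact_force: [0.3, 0.6, -1.0]
grip_width: 0.0559
```

Run:
```python
from h import *
c,T=wrist("w9"); im=c["image"]
m,_=blobs(im,(0,0,110),(180,60,255),roi=(60,60,460,236))
n,l,s,ce=cv2.connectedComponentsWithStats(m); print([x.tolist() for x in s[1:] if x[4]>100])
m,b=blobs(im,(3,120,60),(20,255,255)); print(b)
```

```text
t 24.65 p [ 0.5386 -0.2436  0.0545] r [-3.1415e+00 -1.0000e-04  2.7208e+00] q [ 0.075  0.436  0.334  1.76  -0.169  0.973  1.626] F [ 0.3  0.6 -1. ] M [ 0.   -0.01  0.02] w 0.0559
[[161, 129, 170, 107, 10374]]
[([0, 0, 40, 45, 1259], [21.98, 23.2]), ([136, 229, 21, 50, 544], [143.91, 253.49]), ([352, 229, 23, 51, 485], [364.11, 253.15]), ([167, 287, 325, 16, 3933], [338.81, 295.65])]
```

View pics/w9.png

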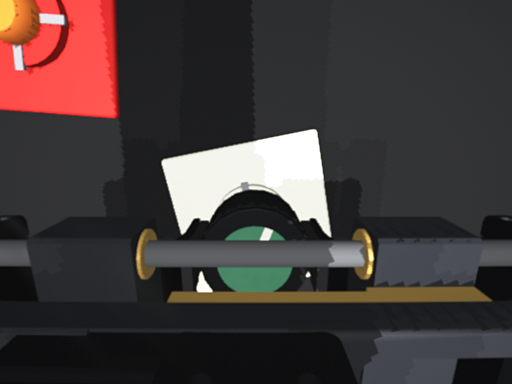

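Run:
```python
from h import *
w=np.load("w9.npz"); T=w["T"]
m,_=blobs(w["image"],(0,0,110),(180,60,255),roi=(60,60,460,236))
a=cv2.approxPolyDP(cv2.convexHull(cv2.findNonZero(m)),3,True)[:,0]; print(a.tolist())
A,B=[plane(*ray(w,p,T),.006)[:2] for p in(a[np.argmin(a[:,0])],a[np.argmin(a[:,1])])]
d=B-A; u=d/np.linalg.norm(d); print(A.round(4),B.round(4),np.linalg.norm(d).round(4),"centre",((A+B)/2+.055*np.array([u[1],-u[0]])).round(4))
```

```text
[[330, 235], [182, 234], [161, 161], [315, 129]]
[ 0.4748 -0.2843] [ 0.4982 -0.1789] 0.108 centre [ 0.5402 -0.2435]
```

Call:
{"api": "play_rows", "payload": {
  "plan": [
    [[-0.0009, 0.0004, 0.001, 0, 0, 0, 0.03], [0, 0, 0.002, 0, 0, 0, 0.03], [0, 0, 0.002, 0, 0, 0, 0.03], [0, 0, 0.002, 0, 0, 0, 0.03], [0, 0, 0.002, 0, 0, 0, 0.03], [0, 0, 0.002, 0, 0, 0, 0.03], [0, 0, 0.0015, 0, 0, 0, 0.03], [0, 0, 0, 0, 0, 0, 0.03]]
  ]
}}

```text
time_s: 25.5
ee_pos: [0.5395, -0.2434, 0.0417]
eef_rot: [3.142, -0.0, 2.721]
contact_force: [0.6, 0.3, -0.6]
grip_width: 0.0557
```

Call:
{"api": "play_rows", "payload": {
  "plan": [
    [[0, 0, 0.0015, 0, 0, 0, 0.03], [0, 0, 0.0015, 0, 0, 0, 0.03], [0, 0, 0.0015, 0, 0, 0, 0.03], [0, 0, 0, 0, 0, 0, 0.03]]
  ]
}}

```text
time_s: 25.9
ee_pos: [0.5395, -0.2434, 0.0373]
eef_rot: [3.142, -0.0, 2.721]
contact_force: [-0.2, 0.2, -0.7]
grip_width: 0.0556
```

No contact yet; the skirt is below the boss top. Creeping down to touch.

Call:
{"api": "play_rows", "payload": {
  "plan": [
    [[0, 0, 0.0008, 0, 0, 0, 0.03], [0, 0, 0.0007, 0, 0, 0, 0.03], [0, 0, 0, 0, 0, 0, 0.03]]
  ]
}}

```text
time_s: 26.2
ee_pos: [0.5396, -0.2435, 0.0359]
eef_rot: [3.142, -0.0, 2.721]
contact_force: [-0.6, 0.1, -0.2]
grip_width: 0.0555
```

Call:
{"api": "play_rows", "payload": {
  "plan": [
    [[0, 0, 0.0005, 0, 0, 0, 0.03], [0, 0, 0.0005, 0, 0, 0, 0.03], [0, 0, 0, 0, 0, 0, 0.03]]
  ]
}}

```text
time_s: 26.5
ee_pos: [0.5396, -0.2435, 0.0349]
eef_rot: [3.141, -0.0, 2.721]
contact_force: [0.7, -0.3, -0.4]
grip_width: 0.0558
```

Call:
{"api": "play_rows", "payload": {
  "plan": [
    [[0, 0, 0.0005, 0, 0, 0, 0.03], [0, 0, 0, 0, 0, 0, 0.03]]
  ]
}}

```text
time_s: 26.7
ee_pos: [0.5396, -0.2435, 0.0344]
eef_rot: [3.141, -0.0, 2.721]
contact_force: [-0.2, 0.3, -0.8]
grip_width: 0.0559
```

Call:
{"api": "play_rows", "payload": {
  "plan": [
    [[0, 0, 0.0005, 0, 0, 0, 0.03], [0, 0, 0, 0, 0, 0, 0.03]]
  ]
}}

```text
time_s: 26.9
ee_pos: [0.5396, -0.2435, 0.0339]
eef_rot: [3.142, -0.0, 2.721]
contact_force: [0.3, 0.2, -0.4]
grip_width: 0.0556
```

Call:
{"api": "play_rows", "payload": {
  "plan": [
    [[0, 0, 0.0005, 0, 0, 0, 0.03], [0, 0, 0, 0, 0, 0, 0.03]]
  ]
}}

```text
time_s: 27.1
ee_pos: [0.5396, -0.2435, 0.0338]
eef_rot: [3.141, 0.0, 2.721]
contact_force: [-2.5, 1.8, 3.8]
grip_width: 0.0555
```

Call:
{"api": "play_rows", "payload": {
  "plan": [
    [[0, 0, 0.0005, 0, 0, 0, 0.03], [0, 0, 0, 0, 0, 0, 0.03]]
  ]
}}

```text
time_s: 27.3
ee_pos: [0.5397, -0.2435, 0.0337]
eef_rot: [3.141, 0.0, 2.721]
contact_force: [-4.5, 1.9, 9.5]
grip_width: 0.0556
```

Contact at TCP z = 0.0338, which matches the seat height. I'll relax the press, open, and look.

Call:
{"api": "play_rows", "payload": {
  "plan": [
    [[0, 0, -0.0005, 0, 0, 0, 0.03], [0, 0, 0, 0, 0, 0, 0.03], [0, 0, 0, 0, 0, 0, 0.058], [0, 0, 0, 0, 0, 0, 0.062], [0, 0, 0, 0, 0, 0, 0.075], [0, 0, 0, 0, 0, 0, 0.08], [0, 0, 0, 0, 0, 0, 0.08]]
  ]
}}

```text
time_s: 28.0
ee_pos: [0.5396, -0.2435, 0.0334]
eef_rot: [3.142, -0.0, 2.721]
contact_force: [-0.5, 0.2, -0.1]
grip_width: 0.0765
```

Call:
{"api": "play_rows", "payload": {
  "plan": [
    [[0, 0, -0.003, 0, 0, 0, 0.08], [0, 0, -0.01, 0, 0, 0, 0.08], [0, 0, -0.02, 0, 0, 0, 0.08], [0, 0, -0.03, 0, 0, 0, 0.08], [0, 0, -0.04, 0, 0, 0, 0.08], [0, 0, -0.04, 0, 0, 0, 0.08], [0, 0, -0.03, 0, 0, 0, 0.08], [0, 0, 0, 0, 0, 0, 0.08]]
  ]
}}

```text
time_s: 28.8
ee_pos: [0.5415, -0.2446, 0.2123]
eef_rot: [3.14, 0.008, 2.72]
contact_force: [0.4, -0.3, -0.8]
grip_width: 0.08
```

Run:
```python
from h import *
from station import vision
c,T=wrist("w10"); ims={}
for n in("scene","side"):
    s=vision.capture(n); np.savez(n+"10.npz",**s); ims[n]=s
m,b=blobs(c["image"],(60,60,40),(90,255,255),roi=(150,100,380,300),minA=60); print(b)
rs=[]
for cc,TT,roi in((c,T,(180,150,330,290)),(ims["scene"],None,(155,145,210,200)),(ims["side"],None,(300,240,365,300))):
    m,b=blobs(cc["image"],(60,60,40),(90,255,255),roi=roi,minA=8)
    if b:
        e=cv2.fitEllipse(cv2.convexHull(cv2.findNonZero(m))); r=ray(cc,e[0],TT); rs.append(r); print(np.round(e[0],1),np.round(e[1],1),plane(*r,.0535).round(4))
print("disc",tri(rs).round(4), "expected z .0535")
a=cv2.resize(ims["side"]["image"][220:320,270:400],None,fx=3,fy=3); b=cv2.resize(c["image"],(400,300)); cv2.imwrite("pics/f10.png",np.hstack([a,b]))
```

```text
t 28.8 p [ 0.5415 -0.2446  0.2123] r [3.1403 0.0082 2.7204] q [ 0.042  0.277  0.37   1.607 -0.105  1.269  1.579] F [ 0.4 -0.3 -0.8] M [-0.07 -0.08 -0.01] w 0.08
[([237, 164, 36, 35, 925], [254.02, 181.58])]
[254.3 180.7] [35.  36.3] [ 0.5393 -0.2416  0.0535]
[179.1 172.7] [ 7.5 14.2] [ 0.5397 -0.2401  0.0535]
[333.4 267.3] [13.8 17.3] [ 0.5404 -0.2437  0.0535]
disc [ 0.5399 -0.2422  0.0523] expected z .0535
```

View pics/f10.png

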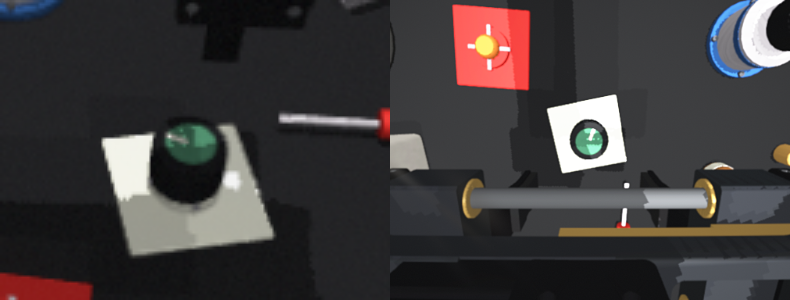

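The cap sits upright and centred on the white stand, with its disc at z of about 0.052 m (0.0535 expected when seated). The gripper is well clear.

```bash
python3 -c "
from station import ticket
print(ticket.job_done())"
```

```text
the job is handed in; nothing more can be done
None
```

The black cap is off the green-based vessel and parked upright on the white stand's orange boss. I handed the job in at about 29 s; no verdict is reported.

**Unscrewing:** I turned the cap about 1.51 turns in two strokes, raising the gripper with the thread pitch. The only regrasp was at 0.715 turn, before the earliest point it could come free. The white mark on the cap showed it had not slipped. The lift force rose at about 1.0 turn, which suggests it came free there, and I held it from then on. The largest sideways force I read while it was on the thread was about 5 N, early in the first stroke.

**Placing:** The cap touched down at a TCP height of 33.8 mm, against about 34.8 mm expected. I pressed to about 9.5 N, eased back 0.5 mm, let go and retreated straight up.

**Last checks:**
- **Cap position:** it looked upright and centred in the side and wrist pictures. Its disc measured (0.540, -0.242, 0.052), against an expected height of 0.0535.
- **Disagreement:** the three cameras differed by up to 3.6 mm in y. That is about what the 2 mm calibration and the small disc in the scene view would give.
- **Robot:** it was clear of everything.
- **Other objects:** the blue vessel, red stand and screwdriver looked undisturbed in the last pictures. I did not measure the bystanders one by one.

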